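# Clamp the brass key blank until the clutch slips

### The arm

A 6-joint arm with a two-finger parallel gripper is mounted at the origin on the work surface. World frame = base frame: x ahead of the robot, y to its left, z up, the work surface at z = 0. Lengths are in m, angles in rad, forces in N, time in s.
With the tool pointing down it reaches from about 0.35 to 0.775 m from the base axis. Payload 5.5 kg.
Tool frame: the origin (TCP) lies at the very end of the fingers, on their centre line; the grasp point (between the pads) lies 19 mm behind it (arm.grip_depth is the distance from the TCP to the grasp point, in m); z points along the fingers, y is the line along which they close (so a half turn about z gives the same grasp; the last joint's range is limited). The gripper opens to 85 mm and grips with 20 to 120 N. Pads are 22 mm wide; open, the fingers measure 114 mm over their backs; the gripper's body (76 mm by 85 mm) begins 54 mm behind the grasp point. The pads swing forward as they close: fully open they stand 13 mm farther back than shut.
Start: joints at [1.175, 0.313, 0.046, 1.304, 0, 1.431], TCP at [0.146, 0.556, 0.231] pointing down, gripper open.
Joint ranges: [-2.76, 2.76], [-0.86, 1.69], [-1.03, 1.26], [-2.2, 2.34], [-1.47, 1.5], [-3.14, 3.14]. Speed limits (rad/s): [2.57, 2.57, 3.14, 3.14, 3.14, 3.14].

### API

Orientations are given as a unit quaternion [w, x, y, z].
In Python, from workcell import arm gives the robot as it stands.
- The arm moves only by the shell command python3 inch.py FILE [OPENING] [FORCE], which reads ROWS from the file FILE. ROWS is a JSON list that holds a single list of rows (three levels of brackets), with 1 to 12 rows, each of 4 numbers: dx, dy, dz in m, then a turn about the tool's z in rad; each row is the pose to reach, as a shift and turn from the pose commanded when the command began, along the tool's axes at that moment; what a row does not reach only later rows make up. A row lasts 1/12 s, in which the tool goes at most 0.0417 m and 0.125 rad, less where a joint would pass 70% of its speed; a pose out of reach is approached as far as the arm can. OPENING is the finger opening in m, set as the command begins (- or left out keeps the last). The fingers move at their own pace and stop on an object; FORCE is the grip in N (left out, the last holds). Time passes only in rows, so rows that do not move let the fingers close. It prints the time, the measured TCP pose, the force, the opening and the grip force at its end. Input that does not fit is refused with a message, and nothing moves.
- arm.observe(): the state, without advancing time (a new reading comes with each control period).
- arm.camera(name): name is "scene" or "top" or "wrist"; returns (picture, depth): 400x640x3 uint8, red, green, blue; 400x640 float32, m along the optical axis (not along the pixel's ray), 0 where there is no reading.
- arm.camera_params(name): a dict with "fx", "fy", "cx", "cy" (pixels), "position" and "rotation" of the camera in the world; the wrist camera has in their place "hand_eye" (4x4, takes a point from camera to tool coordinates, whose origin is the TCP and whose axes are the flange's). Camera axes: x right, y up, looking along -z (the intrinsics and any distortion apply to the point x, -y, -z); pixel columns grow to the right and rows downward; lengths in m; the calibration is good to about 2 mm. A picture is of the moment at which its call begins: read the wrist's pose just before it. camera_params takes no time and is no camera call.
- arm.job_done(): hands the job in; it is judged then, once.
The state is a dict: "time": time; "joint_pos": joint angles; "dq": joint speeds; "effort": joint torques, N m; "eef_pos": TCP position; "tcp_rot": TCP orientation; "contact_force": force on the tool from outside, world axes, zero at the start; "wrist_torque": the same for the moment, N m; "finger_gap": finger opening in m; "grasp_force": force on a finger pad.
Only numpy, scipy, OpenCV 4.12 (cv2) and the standard library are available. Lean on these libraries where they do the work, as an engineer would, in place of code of your own. Each camera call takes 0.05 s, during which the arm holds its last target. There are 200 camera calls.

### The job

At the key-cutting bench, tighten the red thumbscrew of the vise that holds the brass key, turning it clockwise seen from above, until its torque-limiting clutch has just visibly slipped; stop at that first slip, with no more than about 30 degrees of it, and let go. Leave the thumbscrew of the other vise, with the silver-grey key, as it is.

Things in the scene. Friction and masses are not known exactly. Their poses are not given: they have to be found in the camera images.
- brass_grip (a point): Red thumbscrew to turn, on the vise with the brass key (bow 28 mm, juts out): upright flat oval wing, mm: 36 wide, 10 thick, 48 tall. Point: on the vertical turning axis, 28 above the wing's lower edge, 133 above bench. x along the width, y across the thickness (pinch along y), z up. Free around; black top plate 64x88 is 39 below the point, a stop pin 29 off-axis ends 28 below it. Vise fixed.
- brass_screw (a joint): Angle (rad) of the spindle under that thumbscrew, shown by a level yellow pointer 34 mm long just above the top plate. Grows clockwise seen from above; starts at 0 to 0.5, hard stop at 0.9 (jaws shut on the key; pointer all but touching the small steel pin, 10 degrees from its middle). Friction 0.05 N m; stays where left.
- brass_clutch (a joint): Slip (rad) of the thumbscrew head on the spindle, clockwise positive, 0 at the start, when the wing lies in line with the yellow pointer. Head and spindle turn together up to the spindle's stop; then the smooth drag clutch slips at 0.2 N m and the head turns on alone by this angle and stays: seen as the angle between wing and pointer.
- steel_tip (a point): Edge (pointer side) of the identical red thumbscrew on the other, bystander vise, which holds a silver-grey key: 18 mm from that screw's axis, 135 mm above the bench. Must stay where it is.

How it is judged:
By the outcome, as a careful person would: the job done as asked, in the order asked, and still so for the second after the job is handed in, with the robot touching nothing.
It also fails if it takes over 32 s, if anything falls off the work surface, if the arm or the gripper's body presses on something with over 40 N, if the wrist force passes 120 N, or if a joint passes its speed limit or range.

## Working session

There is one attempt and no reset: what is moved stays moved. The work goes in short steps, Python scripts to look and compute and a shell command to move; the robot and the scene stay as the last step left them, time stands still between calls to the robot, and variables do not carry over. Pictures are saved under pics/ and viewed, at most 10 in all, crops included, and the job is handed in when it is done.

```bash
ls; mkdir -p pics
cat > h.py <<'E'
import numpy as np, cv2
from workcell import arm
def save(n,p): cv2.imwrite('pics/'+n+'.png', cv2.cvtColor(p,cv2.COLOR_RGB2BGR))
E
python3 - <<'E'
from h import *
for n in ['top','scene']:
    p,d=arm.camera(n); save(n,p); np.savez(n,p=p,d=d); print(arm.camera_params(n))
print(arm.camera_params('wrist')); print(arm.observe())
E
```

```text
inch.py
pics
workcell.py
{'fx': 364.2878458471741, 'fy': 364.2878458471741, 'cx': 320.6785117293341, 'cy': 200.4157120100793, 'position': array([0.48446877, 0.01809423, 0.81104601]), 'rotation': array([-0.69903227, -0.02593501,  0.01727546,  0.71441082])}
{'fx': 515.779955296851, 'fy': 515.779955296851, 'cx': 315.4129437298523, 'cy': 207.63594198317932, 'position': array([ 0.92531244, -0.27484883,  0.9276844 ]), 'rotation': array([0.85877603, 0.24665175, 0.13103117, 0.42953169])}
{'fx': 305.6386987854475, 'fy': 305.6386987854475, 'cx': 319.72292632568485, 'cy': 196.25062270959742, 'hand_eye': array([[-1.29085541e-04,  9.62823273e-01,  2.70132056e-01,
         6.73849153e-02],
       [ 9.99999850e-01, -1.92840285e-05,  5.46594267e-04,
        -4.55615580e-04],
       [ 5.31482916e-04,  2.70132086e-01, -9.62823127e-01,
        -1.41834265e-01],
       [ 0.00000000e+00,  0.00000000e+00,  0.00000000e+00,
         1.00000000e+00]])}
{'time': 0.1, 'joint_pos': array([1.17536946e+00, 3.13921612e-01, 4.50839234e-02, 1.30358320e+00,
       1.80077488e-05, 1.43121465e+00]), 'dq': array([-0.00084245, -0.00222393,  0.00246187, -0.00089235, -0.00104826,
       -0.0006195 ]), 'effort': array([ 2.43984214e-03, -4.81727672e+01,  2.99242491e+01,  1.28049060e-02,
       -8.33319086e-05,  1.85212166e-07]), 'eef_pos': array([0.14532965, 0.55586473, 0.23049659]), 'tcp_rot': array([-2.23389501e-04,  1.27573957e-01,  9.91828728e-01, -7.81009112e-04]), 'contact_force': array([ 0.3991186 , -1.28622663, -0.39695268]), 'wrist_torque': array([ 0.01828539, -0.04984651, -0.02990928]), 'grasp_force': 0.0, 'finger_gap': 0.08575737207542748}
```

View pics/top.png

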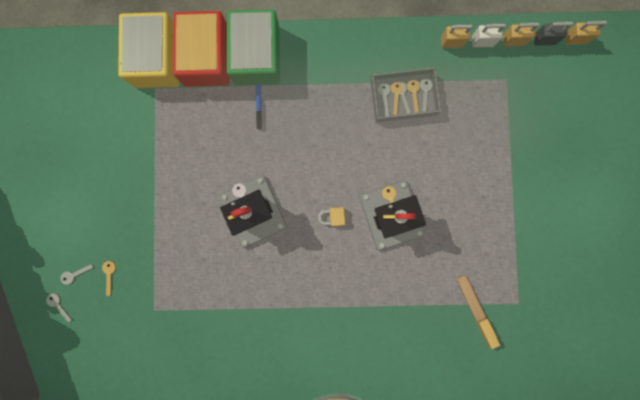

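View pics/scene.png

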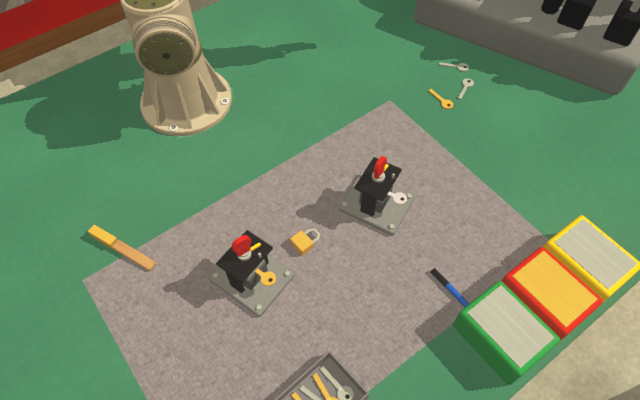

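The top view shows the brass-key vise at about (402,216), its pointer going left to about (384,217), and the silver-key vise at about (243,212). In the scene view they are at (243,248) and (380,168) respectively.

```bash
cat >> h.py <<'E'
from scipy.spatial.transform import Rotation as R
def pose(n,st=None):
    c=arm.camera_params(n)
    if n=='wrist':
        T=np.eye(4);q=st['tcp_rot'];T[:3,:3]=R.from_quat(np.r_[q[1:],q[0]]).as_matrix();T[:3,3]=st['eef_pos']
        T=T@c['hand_eye']; return c,T[:3,3],T[:3,:3]
    q=c['rotation']; return c,c['position'],R.from_quat(np.r_[q[1:],q[0]]).as_matrix()
def ray(n,u,v,st=None):
    c,o,M=pose(n,st); d=M@np.array([(u-c['cx'])/c['fx'],-(v-c['cy'])/c['fy'],-1]); return o,d/np.linalg.norm(d)
def onz(r,z): o,d=r; return o+d*(z-o[2])/d[2]
def tri(r1,r2):
    A=np.c_[r1[1],-r2[1]]; s=np.linalg.lstsq(A,r2[0]-r1[0],rcond=None)[0]
    a,b=r1[0]+s[0]*r1[1],r2[0]+s[1]*r2[1]; return (a+b)/2,np.linalg.norm(a-b)
def red(p): h=cv2.cvtColor(p,cv2.COLOR_RGB2HSV); return (((h[...,0]<6)|(h[...,0]>174))&(h[...,1]>170)&(h[...,2]>90)).astype(np.uint8)
def yel(p): h=cv2.cvtColor(p,cv2.COLOR_RGB2HSV); return ((abs(h[...,0].astype(int)-25)<7)&(h[...,1]>170)&(h[...,2]>120)).astype(np.uint8)
def blobs(m,a0=8):
    n,l,s,c=cv2.connectedComponentsWithStats(m); return [(s[i,4],c[i],s[i,:4],l==i) for i in range(1,n) if s[i,4]>=a0]
E
python3 - <<'E'
from h import *
C={}
for n,box in [('top',(200,160,450,260)),('scene',(200,140,420,320))]:
    z=np.load(n+'.npz'); p=z['p'];d=z['d']
    for nm,f in (('red',red),('yel',yel)):
        m=f(p);k=np.zeros_like(m);x0,y0,x1,y1=box;k[y0:y1,x0:x1]=m[y0:y1,x0:x1]
        for a,c,b,l in blobs(k):
            c_,o,M=pose(n); v,u=np.nonzero(l); dd=d[l]
            P=np.c_[(u-c_['cx'])/c_['fx']*dd,-(v-c_['cy'])/c_['fy']*dd,-dd]@M.T+o
            print(n,nm,a,c.round(1),b,'depthpts med',np.median(P,0).round(3),'zmin/max',P[:,2].min().round(3),P[:,2].max().round(3))
    sub=p[y0:y1,x0:x1]
a=np.load('top.npz')['p'][180:260,355:440]; b=np.load('scene.npz')['p'][220:300,205:290]
save('crop',cv2.resize(np.hstack([a,b]),None,fx=4.5,fy=4.5,interpolation=cv2.INTER_CUBIC))
E
```

```text
top red 20 [243.8 210.3] [241 209   7   4] depthpts med [0.511 0.166 0.149] zmin/max 0.144 0.152
top red 35 [235.5 212.7] [232 210   9   6] depthpts med [0.506 0.181 0.15 ] zmin/max 0.147 0.154
top red 15 [399.3 215.9] [397 215   6   3] depthpts med [ 0.494 -0.116  0.147] zmin/max 0.143 0.151
top red 31 [409.6 215.8] [405 214   9   5] depthpts med [ 0.493 -0.135  0.15 ] zmin/max 0.145 0.811
scene red 164 [379.2 166.4] [374 156  12  22] depthpts med [0.516 0.167 0.141] zmin/max 0.093 0.154
scene red 273 [241.4 244.6] [232 235  19  21] depthpts med [ 0.501 -0.132  0.14 ] zmin/max 0.11 0.928
scene yel 17 [386.1 166.3] [384 164   5   6] depthpts med [0.503 0.202 0.1  ] zmin/max 0.094 0.102
scene yel 162 [301.9 241.4] [291 232  22  19] depthpts med [ 0.505 -0.01   0.022] zmin/max 0.01 0.025
scene yel 43 [255.3 246.1] [251 243  10   8] depthpts med [ 0.498 -0.106  0.1  ] zmin/max 0.087 0.104
scene yel 132 [266.2 277.6] [256 270  19  15] depthpts med [ 0.545 -0.119  0.059] zmin/max 0.056 0.063
```

View pics/crop.png

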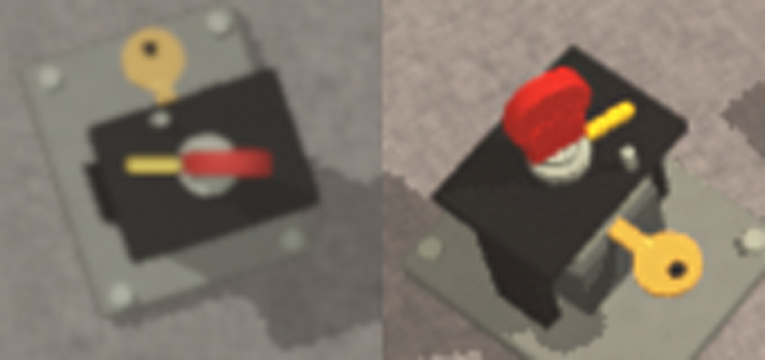

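The crop shows the wing in line with the yellow pointer. The pointer goes left (+y), and the pin is up-left of the axis, about 45° clockwise of the pointer. I'll triangulate this roughly and then go for a wrist look.

```bash
cat >> h.py <<'E'
def delta(tgt,yaw,st=None):
    st=st or arm.observe(); q=st['tcp_rot'];M=R.from_quat(np.r_[q[1:],q[0]]).as_matrix()
    y0=np.arctan2(M[1,0],M[0,0]); return (M.T@(np.array(tgt)-st['eef_pos'])).round(4), round((y0-yaw+np.pi)%(2*np.pi)-np.pi,4), y0
E
python3 - <<'E'
from h import *
r=tri(ray('top',405.2,216),ray('scene',241.8,246)); print(r)
T=r[0].copy(); T[2]=.235
print(delta([.47,.22,.27],np.pi/2), delta([T[0],T[1],.235],np.pi/2))
E
```

```text
(array([ 0.49441777, -0.13114975,  0.12400017]), np.float64(0.0023049632681737976))
(array([-0.3991, -0.2428, -0.0392]), np.float64(1.315), np.float64(2.8857472474325188)) (array([-0.5116, -0.5763, -0.0037]), np.float64(1.315), np.float64(2.8857472474325188))
```

```bash
echo '[[[-0.4, -0.243, -0.04, 1.315], [-0.4, -0.243, -0.04, 1.315], [-0.4, -0.243, -0.04, 1.315], [-0.4, -0.243, -0.04, 1.315], [-0.4, -0.243, -0.04, 1.315], [-0.4, -0.243, -0.04, 1.315], [-0.4, -0.243, -0.04, 1.315], [-0.4, -0.243, -0.04, 1.315], [-0.4, -0.243, -0.04, 1.315], [-0.4, -0.243, -0.04, 1.315], [-0.4, -0.243, -0.04, 1.315], [-0.4, -0.243, -0.04, 1.315]]]' > next.json && python3 inch.py next.json 0.085
python3 - <<'E'
from h import *
print(delta([.494,-.131,.235],np.pi/2),arm.observe()['joint_pos'])
E
```

```text
time: 1.1
eef_pos: [0.4746, 0.2161, 0.2712]
tcp_rot: [0.001, 0.71, 0.704, 0.0]
contact_force: [0.7, 0.7, -0.3]
finger_gap: 0.0847
grasp_force: 0.0
(array([-0.3469,  0.0219,  0.0366]), np.float64(-0.0076), np.float64(1.5632015435379372)) [ 2.74239186e-01  1.99292803e-01 -7.23507582e-03  1.36293150e+00
 -1.61851919e-03  1.85262819e+00]
```

```bash
echo '[[[-0.347, 0.02, 0.036, 0], [-0.347, 0.02, 0.036, 0], [-0.347, 0.02, 0.036, 0], [-0.347, 0.02, 0.036, 0], [-0.347, 0.02, 0.036, 0], [-0.347, 0.02, 0.036, 0], [-0.347, 0.02, 0.036, 0], [-0.347, 0.02, 0.036, 0], [-0.347, 0.02, 0.036, 0], [-0.347, 0.02, 0.036, 0], [-0.347, 0.02, 0.036, 0]]]' > next.json && python3 inch.py next.json
python3 - <<'E'
from h import *
st=arm.observe(); p,d=arm.camera('wrist'); save('w1',p); np.savez('w1',p=p,d=d,**st); print(st['eef_pos'],st['joint_pos'])
for nm,f in (('red',red),('yel',yel)):
    for a,c,b,l in blobs(f(p),60): print(nm,a,c.round(1),b)
E
```

```text
time: 2.02
eef_pos: [0.4905, -0.1273, 0.2346]
tcp_rot: [-0.001, 0.708, 0.706, -0.0]
contact_force: [-0.4, 0.7, 0.3]
finger_gap: 0.0849
grasp_force: 0.0
[ 0.49049542 -0.12732789  0.23461406] [-4.12876422e-01  1.81345727e-01 -1.18618584e-01  1.27262002e+00
  6.01578541e-04  1.15964737e+00]
red 479 [323.9 201.6] [317 180  14  43]
```

View pics/w1.png

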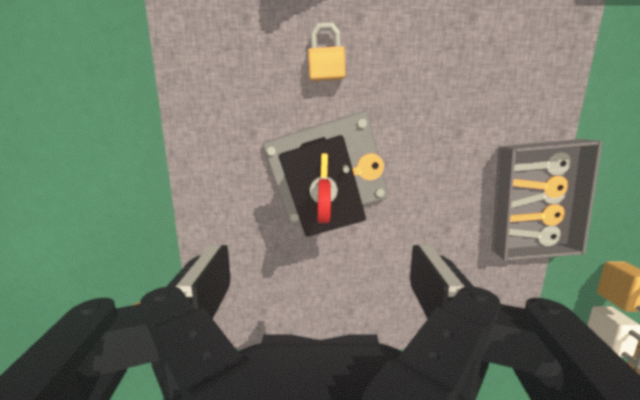

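The wrist view shows the red wing spanning (317–330, 180–222), the pointer tip at about (325,154), the hub at (323,190) and the pin at (346,169).

```bash
cat >> h.py <<'E'
from scipy.optimize import least_squares
def wing(f):
    z=np.load(f+'.npz'); st=dict(eef_pos=z['eef_pos'],tcp_rot=z['tcp_rot']); p=z['p']
    b=max(blobs(red(p),60),key=lambda b:b[0]); v,u=np.nonzero(b[3])
    vx,vy,x0,y0=cv2.fitLine(np.c_[u,v].astype(np.float32),cv2.DIST_L2,0,.01,.01).ravel()
    t=(u-x0)*vx+(v-y0)*vy; e=[(x0+vx*s,y0+vy*s) for s in (t.min()-.5,t.max()+.5)]
    r=[ray('wrist',*q,st) for q in e]
    P=[onz(q,.129) for q in r]
    # oval (18 x 24 mm) in the vertical plane of the wing, tangent to both end rays
    h=P[1][:2]-P[0][:2]; h/=np.linalg.norm(h); m=(P[0]+P[1])/2
    o=m[:2]
    def res(c):
        out=[]
        for q,s in zip(r,(-1,1)):
            a=np.array([(q[0][:2]-o)@h,q[0][2]]);d=np.array([q[1][:2]@h,q[1][2]]);n=np.array([-d[1],d[0]])
            w=n@(a-c); out.append(abs(w)-np.hypot(18e-3*n[0],24e-3*n[1]))
        return np.array(out)*1e3
    s=least_squares(res,[0,.129]).x; ang=np.arctan2(h[1],h[0])
    return np.r_[o+h*s[0],s[1]],ang,e,st
E
python3 - <<'E'
from h import *
c,a,e,st=wing('w1'); print(c,np.degrees(a),e)
tip=onz(ray('wrist',325,154,st),.098); pin=onz(ray('wrist',346,169,st),.105); hub=onz(ray('wrist',323.5,190,st),.10)
for q in (tip,pin,hub): w=(q-c)[:2]; print(q,np.hypot(*w),np.degrees(np.arctan2(w[1],w[0])))
b=max(blobs(red(np.load('w1.npz')['p']),60),key=lambda b:b[0]); print(tri(ray('wrist',*b[1],st),ray('scene',241.4,244.6)))
E
```

```text
[ 0.49469198 -0.13482329  0.12253959] 89.68990767234098 [(np.float64(323.7069713002877), np.float64(222.4902840263383)), (np.float64(324.03058763935724), np.float64(179.48516589060895))]
[ 0.49600811 -0.09775187  0.098     ] 0.03709477955624959 87.96671601982182
[ 0.51484044 -0.11032177  0.105     ] 0.03172199146389929 50.568335401509344
[ 0.49467109 -0.1311023   0.1       ] 0.0037210464630919094 90.3216338408747
(array([ 0.49556402, -0.13173736,  0.13188109]), np.float64(0.0028099026914809246))
```

Run:
```python
from h import *
print(arm.observe()['eef_pos'],delta([.4947,-.132,.117],np.radians(89)))
```

```text
[ 0.49058733 -0.12640434  0.23492546] (array([-0.0057,  0.0042,  0.1179]), np.float64(0.0174), np.float64(1.5707303021471335))
```

```bash
echo '[[[-0.0057, 0.0042, 0.03, 0.0174], [-0.0057, 0.0042, 0.06, 0.0174], [-0.0057, 0.0042, 0.09, 0.0174], [-0.0057, 0.0042, 0.118, 0.0174], [-0.0057, 0.0042, 0.118, 0.0174], [-0.0057, 0.0042, 0.118, 0.0174], [-0.0057, 0.0042, 0.118, 0.0174]]]' > next.json && python3 inch.py next.json
python3 - <<'E'
from h import *
st=arm.observe(); p,d=arm.camera('wrist'); save('w2',p); np.savez('w2',p=p,d=d,**st); print(st['eef_pos'],delta([.4947,-.132,.117],np.radians(89)))
E
```

```text
time: 2.65
eef_pos: [0.4961, -0.1319, 0.1189]
tcp_rot: [0.001, 0.713, 0.702, 0.0]
contact_force: [0.0, -0.3, 0.8]
finger_gap: 0.085
grasp_force: 0.0
[ 0.49610086 -0.13189348  0.11887462] (array([ 0.0004, -0.002 ,  0.0024]), np.float64(0.0015), np.float64(1.5548302878120803))
```

View pics/w2.png

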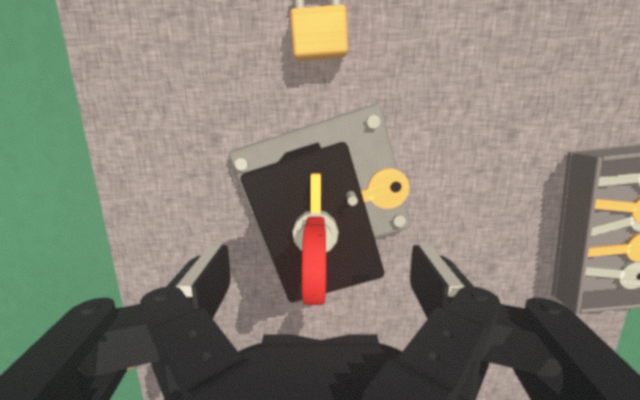

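The wing is between the fingers, with its red spanning (303–327, 217–303), the pointer tip at (316,175), the hub at (315,232) and the pin at (352,199). I'll re-measure from this nearer view.

Run:
```python
from h import *
c,a,e,st=wing('w2'); print(c,np.degrees(a),e)
tip=onz(ray('wrist',316,174,st),.098); pin=onz(ray('wrist',352,199,st),.105); hub=onz(ray('wrist',315,232,st),.10)
for q in (tip,pin,hub): w=(q-hub)[:2]; print(q,np.hypot(*w),np.degrees(np.arctan2(w[1],w[0])))
b1=max(blobs(red(np.load('w1.npz')['p']),60),key=lambda b:b[0]);c1,a1,e1,s1=wing('w1')
for k in (0,1): print(tri(ray('wrist',*e[k],st),ray('wrist',*e1[k],s1)))
print(delta([hub[0],hub[1],.117],np.radians(89)))
```

```text
[ 0.49423736 -0.13022972  0.13130823] 87.81433860586118 [(np.float64(312.8503252889308), np.float64(303.6295395749092)), (np.float64(314.4802550932069), np.float64(217.37670753543154))]
[ 0.49558551 -0.09732363  0.098     ] 0.032950669870423936 87.96877772378039
[ 0.51453234 -0.10969576  0.105     ] 0.028761556268080024 45.624156708617605
[ 0.4944176  -0.13025359  0.1       ] 0.0 0.0
(array([ 0.49407772, -0.14769618,  0.14165322]), np.float64(0.0007852819131024628))
(array([ 0.49475552, -0.11988492,  0.1047784 ]), np.float64(0.0007131764302036237))
(array([ 0.0021, -0.0023,  0.0024]), np.float64(0.0015), np.float64(1.5548302878120803))
```

```bash
echo '[[[0.0015, -0.002, 0.001, 0.018], [0.0015, -0.002, 0.001, 0.018], [0.0015, -0.002, 0.001, 0.018]]]' > next.json && python3 inch.py next.json; echo '[[[0, 0, 0, 0], [0, 0, 0, 0], [0, 0, 0, 0], [0, 0, 0, 0], [0, 0, 0, 0], [0, 0, 0, 0], [0, 0, 0, 0], [0, 0, 0, 0]]]' > next.json && python3 inch.py next.json 0 50
python3 - <<'E'
from h import *
s=arm.observe(); print(s['wrist_torque'],delta([.4943,-.1305,.117],np.radians(88),s),s['joint_pos'])
E
```

```text
time: 2.95
eef_pos: [0.4938, -0.1313, 0.1174]
tcp_rot: [0.001, 0.72, 0.694, 0.0]
contact_force: [-0.5, 0.6, 0.7]
finger_gap: 0.0851
grasp_force: 0.0
time: 3.62
eef_pos: [0.4934, -0.1312, 0.1163]
tcp_rot: [0.0, 0.72, 0.694, 0.0]
contact_force: [0.3, -1.4, -0.5]
finger_gap: 0.0095
grasp_force: 50.0
[-0.01157656 -0.0725931  -0.05161474] (array([ 0.0007,  0.0009, -0.0007]), np.float64(-0.0006), np.float64(1.5352911136549838)) [-4.17305311e-01  2.55592306e-01 -3.24235519e-01  9.90680221e-01
  2.31721877e-04  1.18899628e+00]
```

```bash
echo '[[[0, 0, 0, 0.08], [0, 0, 0, 0.16], [0, 0, 0, 0.24], [0, 0, 0, 0.32], [0, 0, 0, 0.4], [0, 0, 0, 0.45], [0, 0, 0, 0.45]]]' > next.json && python3 inch.py next.json
python3 - <<'E'
from h import *
s=arm.observe(); print(s['wrist_torque'],delta([.4943,-.1305,.117],np.radians(88),s))
E
for i in 1; do echo '[[[0, 0, 0, 0.04], [0, 0, 0, 0.08], [0, 0, 0, 0.08]]]' > next.json && python3 inch.py next.json; done
python3 - <<'E'
from h import *
s=arm.observe(); print(s['wrist_torque'],delta([.4943,-.1305,.117],np.radians(88),s))
E
```

```text
time: 4.2
eef_pos: [0.4932, -0.1311, 0.1163]
tcp_rot: [-0.0, 0.857, 0.516, 0.0]
contact_force: [0.2, 0.0, 0.8]
finger_gap: 0.0095
grasp_force: 50.1
[ 0.01544262  0.08489156 -0.01413406] (array([ 0.001 ,  0.0007, -0.0007]), np.float64(-0.4517), np.float64(1.084189840983011))
time: 4.45
eef_pos: [0.4932, -0.1311, 0.1163]
tcp_rot: [-0.0, 0.876, 0.482, 0.0]
contact_force: [-0.4, 0.2, 0.8]
finger_gap: 0.0093
grasp_force: 50.1
[ 0.09383105  0.09815169 -0.03285201] (array([ 0.0011,  0.0006, -0.0007]), np.float64(-0.53), np.float64(1.0058604716768424))
```

```bash
echo '[[[0, 0, 0, 0.06], [0, 0, 0, 0.12], [0, 0, 0, 0.18], [0, 0, 0, 0.25], [0, 0, 0, 0.25]]]' > next.json && python3 inch.py next.json
python3 - <<'E'
from h import *
s=arm.observe(); print(s['wrist_torque'],delta([.4943,-.1305,.117],np.radians(88),s))
p,d=arm.camera('wrist'); print(arm.observe()['wrist_torque']); save('w3',cv2.resize(p[100:340,200:440],None,fx=2.4,fy=2.4,interpolation=cv2.INTER_CUBIC)); np.savez('w3',p=p,d=d,**s)
E
```

```text
time: 4.87
eef_pos: [0.4931, -0.131, 0.1163]
tcp_rot: [-0.0, 0.929, 0.369, -0.0]
contact_force: [-0.7, 0.9, 1.6]
finger_gap: 0.0093
grasp_force: 50.2
[ 0.17591441  0.11360467 -0.06693509] (array([ 0.0012,  0.0005, -0.0007]), np.float64(-0.78), np.float64(0.7558829084374897))
[ 0.17977793  0.18574576 -0.07980286]
```

View pics/w3.png

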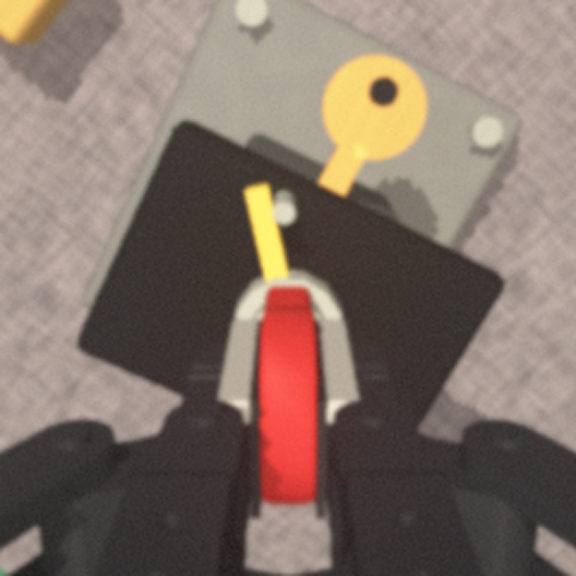

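Here the pointer, from (277,278) to (257,185) in the crop, lies right against the pin at (285,208). The wing stays upright in the picture, so the clutch has slipped. I'll measure the angle.

Run:
```python
from h import *
z=np.load('w3.npz'); st=dict(eef_pos=z['eef_pos'],tcp_rot=z['tcp_rot'])
f=lambda u,v,h: onz(ray('wrist',200+u/2.4,100+v/2.4,st),h)
t,b,p=f(257,185,.098),f(277,278,.098),f(285,206,.105); A=np.array([.494,-.1305])
an=lambda w: np.degrees(np.arctan2(w[1],w[0]))
print('pointer',an(t-b),an(t[:2]-A),np.hypot(*(t[:2]-A)),'pin',an(p[:2]-A),'wing(tool)',np.degrees(delta([0,0,0],0,st)[2]))
```

```text
pointer 54.579983918756746 53.293513575752904 0.033821539179475085 pin 42.55224176710584 wing(tool) 43.3089004595418
```

Pointer and pin are 10–11° apart, so the spindle is at its stop, and the slip is about 11°. I'll add a little so it shows clearly, then release and retreat.

```bash
echo '[[[0, 0, 0, 0.04], [0, 0, 0, 0.07], [0, 0, 0, 0.07], [0, 0, 0, 0.07]]]' > next.json && python3 inch.py next.json; echo '[[[0, 0, 0, 0], [0, 0, 0, 0], [0, 0, 0, 0], [0, 0, 0, 0], [0, 0, 0, 0], [0, 0, 0, 0], [0, 0, 0, 0], [0, 0, 0, 0]]]' > next.json && python3 inch.py next.json 0.085; echo '[[[0, 0, -0.03, 0], [0, 0, -0.06, 0], [0, 0, -0.09, 0], [0, 0, -0.12, 0], [0, 0, -0.12, 0], [0, 0, -0.12, 0]]]' > next.json && python3 inch.py next.json
python3 - <<'E'
from h import *
s=arm.observe(); p,d=arm.camera('wrist'); save('w4',cv2.resize(p[80:280,200:440],None,fx=2.5,fy=2.5,interpolation=cv2.INTER_CUBIC)); np.savez('w4',p=p,d=d,**s)
c,a,e,st=wing('w4'); print(c,np.degrees(a),e,np.degrees(delta([0,0,0],0,st)[2]))
t,_=arm.camera('top'); t0=np.load('top.npz')['p']; print('steel vise change',np.abs(t[195:230,222:262].astype(int)-t0[195:230,222:262]).mean())
E
```

```text
time: 5.25
eef_pos: [0.493, -0.131, 0.1163]
tcp_rot: [-0.0, 0.941, 0.337, -0.0]
contact_force: [-1.4, 0.9, 1.8]
finger_gap: 0.0094
grasp_force: 50.3
time: 5.92
eef_pos: [0.4932, -0.1311, 0.1163]
tcp_rot: [-0.0, 0.942, 0.336, 0.0]
contact_force: [0.4, -0.6, 0.7]
finger_gap: 0.0853
grasp_force: 0.0
time: 6.42
eef_pos: [0.4945, -0.1317, 0.2383]
tcp_rot: [0.002, 0.942, 0.336, 0.002]
contact_force: [0.7, 0.7, -0.7]
finger_gap: 0.0847
grasp_force: 0.0
[ 0.49025512 -0.13485544  0.11434737] -140.07472179923818 [(np.float64(317.20115599856484), np.float64(175.45527251012876)), (np.float64(317.77504280303367), np.float64(216.5729740512173))] 39.27576862480261
steel vise change 0.41619047619047617
```

View pics/w4.png

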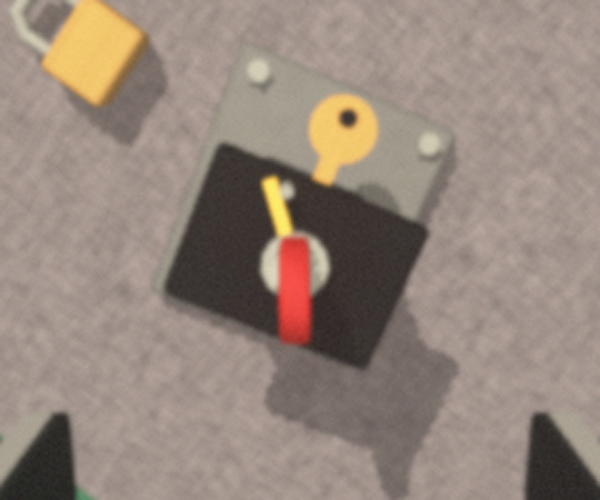

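The wing now stands about 15° past the pointer, whose tip is at (270,178) next to the pin at (287,190). The gripper is clear and the other vise is unchanged.

```bash
python3 -c "
from workcell import arm
print(arm.job_done())"
```

```text
the job is handed in; nothing more can be done
None
```

I tightened the brass-key vise's thumbscrew clockwise to its stop until the clutch slipped about 15°, then let go and backed the gripper clear; the silver-key vise looks unchanged in the top view, and the job is handed in.

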